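Pack the finished bracket and close the carton

ROBOT

A 6-joint arm with a two-finger parallel gripper is mounted at the origin on the work surface. World frame = base frame: x ahead of the robot, y to its left, z up, the work surface at z = 0. Lengths are in m, angles in rad, forces in N, time in s.
With the tool pointing down it reaches from about 0.3 to 0.875 m from the base axis. Payload 6.4 kg.
Tool frame: the origin (TCP) lies midway between the tips of the shut fingers; the grasp point (between the pads) lies arm.grasp_offset behind it (arm.grasp_offset is the distance from the TCP to the grasp point, in m); z points along the fingers, y is the direction in which the jaws open and shut (so a half turn about z gives the same grasp; the last joint's range is limited). The gripper opens to 85 mm and grips with 20 to 120 N. Pads are 22 mm wide; open, the fingers measure 114 mm over their backs; the gripper's body (76 mm by 85 mm) begins 54 mm behind the grasp point. The pads swing forward as they close: fully open they stand 13 mm farther back than shut.
Start: joints at [1.023, 0.181, 1.607, -0, 1.354, -0.206], TCP at [0.193, 0.542, 0.231] pointing down, gripper open.
Joint ranges: [-2.99, 2.99], [-0.89, 2.07], [0.3, 2.58], [-1.14, 4.28], [0, 2.63], [-3.12, 3.12]. Speed limits (rad/s): [2.57, 2.57, 3.01, 3.14, 3.14, 3.14].

INTERFACE

Orientations are given as [roll, pitch, yaw] about the fixed x, y, z axes, in that order (R = Rz(yaw) Ry(pitch) Rx(roll)).
In Python, from workcell import arm gives the robot as it stands.
- The arm moves only by the shell command python3 -m pendant 'ROWS' [OPENING] [FORCE]. ROWS is text: rows parted by semicolons, each of 4 numbers parted by spaces: the shift along the tool's x, y, z in units of 0.1 m (1.0 is 0.1 m), then the turn about the tool's z in units of pi/2 rad (1.0 is pi/2 rad). In form: dx dy dz spin; .... A call has 1 to 20 rows; each row is the pose to reach, as a shift and turn from the pose commanded when the call began, along the tool's axes at that moment; what a row does not reach only later rows make up. A row lasts 1/10 s, in which the tool goes at most 50 mm and 8.59 degrees, less where a joint would pass 70% of its speed; a pose out of reach is approached as far as the arm can. A call with a number of a shift or a turn outside -1 to 1 is refused whole. A call with a gripper value outside its range is refused whole. OPENING is the closure, from 0 (fully open) to 1 (shut), set as the call begins (- or left out, the last holds). The fingers move at their own pace and stop on an object; FORCE is the grip in N (left out, the last holds). Time passes only in rows, so rows that repeat a pose let the fingers close. It gives the time, the measured TCP pose, the force and the opening at its end, in the units of the state.
- arm.read_state(): the state, without advancing time (a new reading comes with each control period).
- arm.snapshot(name): name is "scene" or "top"; returns a dict with "image" (384x512x3 uint8, blue, green, red), "range_z" (384x512 float32, m along the optical axis (not along the pixel's ray), 0 where there is no reading), "fov_y" (degrees; the focal length in pixels is half the picture's height over the tangent of half this angle, whatever the lens; pixels are square), "cx", "cy" (the principal point, pixels), "rvec" (rotation vector, rad) and "tvec" (3), from world to camera coordinates, as OpenCV has them. Camera axes: x right, y down, z forward; pixel columns grow to the right and rows downward; lengths in m; the calibration is good to about 2 mm. A picture is of the moment at which its call begins.
- arm.close_job(): hands the job in, once; it reports no verdict.
The state is a dict: "time_s": time; "qpos": joint angles; "dq": joint speeds; "tau": joint torques, N m; "ee_pos": TCP position; "tool_rot": TCP orientation; "force": force on the tool from outside, world axes, zero at the start; "ft_torque": the same for the moment, N m; "finger_gap": finger opening in m.
Only numpy, scipy, OpenCV 4.12 (cv2) and the standard library are available. Lean on these libraries where they do the work, as an engineer would, in place of code of your own. Each camera call takes 0.05 s, during which the arm holds its last target. There are 200 camera calls.

TASK

Take the finished bracket, the one with a tube welded along its top, set it down gently (not dropped) in the open carton so that it stands on its base plate, and let go of it. Then close the carton: fold the narrow flap down flat first, and only after that fold the wide flap down flat over it. Leave the unfinished bracket and everything else on the bench where they are.

Things in the scene. Friction and masses are not known exactly. Their poses are not given: they have to be found in the camera images.
- bracket: Finished steel bracket, 0.5 to 0.7 kg, loose on the bench. Base plate 110 x 50 x 6 mm (x, y, z); on its middle line an upright plate 70 mm long (x), 6 mm thick (y), up to 40 mm high; on top of that a tube of 30 mm diameter, 80 mm long, lying along x, its axis 55 mm above the origin, top at 70 mm. Origin: centre of the underside. x along the length, z up.
- blank: Unfinished steel bracket: the same base plate and upright plate, but no tube, so it is only 42 mm high with a bare 6 mm thick top edge. Loose; stays where it is. Origin: centre of the underside; x along its length.
- carton: Open cardboard carton, fixed to the bench. Outside 210 x 170 x 100 mm (x, y, z), walls and floor 5 mm thick, inside 200 x 160 mm, inner floor 5 mm above the bench, rim at 100 mm. Origin: centre of the underside; z up. The narrow flap hangs on its +y long wall, the wide flap on its -y long wall; the two short walls (+x and -x) have no flaps.
- narrow_flap (a joint): Angle of the narrow flap (206 mm along the carton's x, 75 mm from hinge to free edge, 4 mm thick). 0 = folded down flat over the carton, 1.57 = upright, more = leaning outward; limit 2.5. Its hinge is stiff enough that it stays where it is left; about 1 N at the edge moves it.
- wide_flap (a joint): Angle of the wide flap (206 mm along the carton's x, 115 mm from hinge to free edge, 4 mm thick). 0 = folded down flat, lying on the narrow flap; 1.57 = upright, more = leaning outward; limit 2.5. Stays where it is left; about 1 N at the edge moves it.
- narrow_flap_hinge (a point): Middle of the narrow flap's hinge line: carton frame (0, 85, 100) mm; the line runs along the carton's x.
- wide_flap_hinge (a point): Middle of the wide flap's hinge line: carton frame (0, -85, 104.5) mm; the line runs along the carton's x.
- narrow_flap_edge (a point): Middle of the narrow flap's free edge; moves with the flap.
- wide_flap_edge (a point): Middle of the wide flap's free edge; moves with the flap.
- tape: Loose roll of packing tape lying flat, 100 mm outside diameter, 48 mm high. Origin: centre of the underside.
- wrench: Loose steel wrench lying flat, 200 mm long, along its x. Origin: underside, mid length.
- screwdriver: Loose screwdriver, 145 mm long, along its x. Origin: underside, mid length.
- spray: Loose spray can standing upright, 60 mm diameter, 150 mm high. Origin: centre of the underside.
- punch: Loose round steel punch lying down, 16 mm diameter, about 126 mm long, along its x. Origin: its underside, mid length.
Things that resemble listed ones, but are neither listed nor needed, are in the scene too. Leave any blue, orange or purple look-alike of the bracket alone.

How it is judged:
On the way, in this order (a step that is already met when the one before it is completed fails the run):
1. the finished bracket stands on its base plate in the carton and is let go (x of bracket in the frame of carton between -0.1 and 0.1 m and y of bracket in the frame of carton between -0.08 and 0.08 m and z of bracket in the frame of carton below 0.02 m and angle between bracket's own z axis and vertical below 0.3 rad and contact force between the fingers and bracket below 0.2 N and linear speed of bracket below 0.03 m/s), for 0.2 s.
2. the narrow flap is folded down while the wide flap is still open (value of joint narrow_flap below 0.15 rad and value of joint wide_flap above 0.6 rad), for 0.2 s.
At the end, for the whole second after the job is handed in: The finished bracket stands at rest on the carton's floor on its base plate (inside the walls, underside within 20 mm of the carton's underside, tilt under 0.3 rad), and both flaps are folded down to under 0.15 rad, the wide one last (x of bracket in the frame of carton between -0.1 and 0.1 m and y of bracket in the frame of carton between -0.08 and 0.08 m and z of bracket in the frame of carton below 0.02 m and angle between bracket's own z axis and vertical below 0.3 rad and linear speed of bracket below 0.03 m/s and value of joint each of narrow_flap, wide_flap below 0.15 rad); the robot touches nothing.
It fails at once if the finished bracket is dropped: inside the carton, it moves faster than 0.8 m/s (a fall of more than about 30 mm) (x of bracket in the frame of carton between -0.1 and 0.1 m and y of bracket in the frame of carton between -0.08 and 0.08 m and z of bracket in the frame of carton below 0.1 m and linear speed of bracket above 0.8 m/s).
It fails at once if the wide flap is folded down before the narrow one (value of joint wide_flap below 0.4 rad and value of joint narrow_flap above 0.4 rad).
It fails at once if the unfinished bracket or a loose bystander (tape roll, wrench, screwdriver, spray can, punch) is moved more than 30 mm (distance of any of blank, tape, wrench, screwdriver, spray, punch from where it was at the start of the episode above 0.03 m).
It also fails if it takes over 67 s, if anything falls off the work surface, if the arm or the gripper's body presses on something with over 40 N, if the wrist force passes 120 N, or if a joint passes its speed limit or range.

## Working session

There is one attempt and no reset: what is moved stays moved. The work goes in short steps, Python scripts to look and compute and a shell command to move; the robot and the scene stay as the last step left them, time stands still between calls to the robot, and variables do not carry over. Pictures are saved under pics/ and viewed, about 8 in all and at most 12, crops included, and the job is handed in when it is done.

```bash
mkdir -p pics; ls; cat > h.py <<'E'
import numpy as np, cv2
from workcell import arm
def snap(n,save=None):
    s=arm.snapshot(n); im=np.ascontiguousarray(s["image"]); 
    f=im.shape[0]/2/np.tan(np.radians(s["fov_y"])/2)
    R=cv2.Rodrigues(np.array(s["rvec"],float))[0]; t=np.array(s["tvec"],float).ravel()
    v,u=np.mgrid[:im.shape[0],:im.shape[1]]; z=s["range_z"]
    pc=np.dstack([(u-s["cx"])/f*z,(v-s["cy"])/f*z,z])
    P=(pc-t)@R; P[z==0]=np.nan
    if save: cv2.imwrite("pics/"+save,im); 
    np.savez("last_%s.npz"%n,im=im,P=P)
    return im,P
E
python3 - <<'E'
from h import *
for n in("scene","top"):
    im,P=snap(n); cv2.imwrite(f"pics/{n}1.png",cv2.resize(im,(768,576)))
s=arm.read_state();print(s,arm.grasp_offset)
E
```

```text
pics
{'time_s': 0.1, 'qpos': array([ 1.02270785e+00,  1.81491535e-01,  1.60790337e+00, -3.31955311e-06,
        1.35379336e+00, -2.06253589e-01]), 'dq': array([ 0.00018259,  0.00037613, -0.00258326, -0.00061205,  0.00059392,
        0.0019803 ]), 'tau': array([-2.08199722e-04, -4.45876873e+01, -3.52240598e+01, -2.72006509e-04,
        4.18898839e-03, -3.16539422e-05]), 'ee_pos': array([0.19244576, 0.54131479, 0.23046254]), 'tool_rot': array([-3.14003019e+00, -3.23601547e-04,  2.79975823e+00]), 'force': array([-1.29095994, -0.12409766,  0.6166977 ]), 'ft_torque': array([-0.00512972,  0.02543785,  0.00168714]), 'finger_gap': 0.08551940039105044} 0.0187
```

View pics/top1.png

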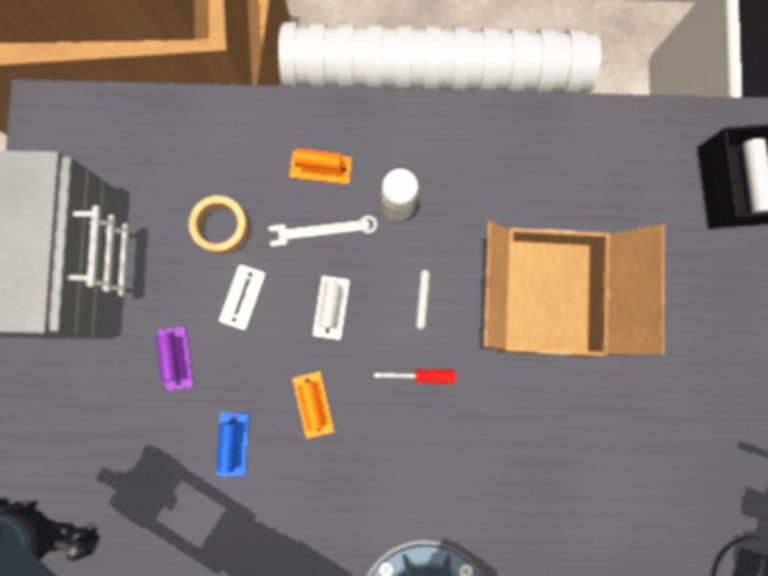

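View pics/scene1.png

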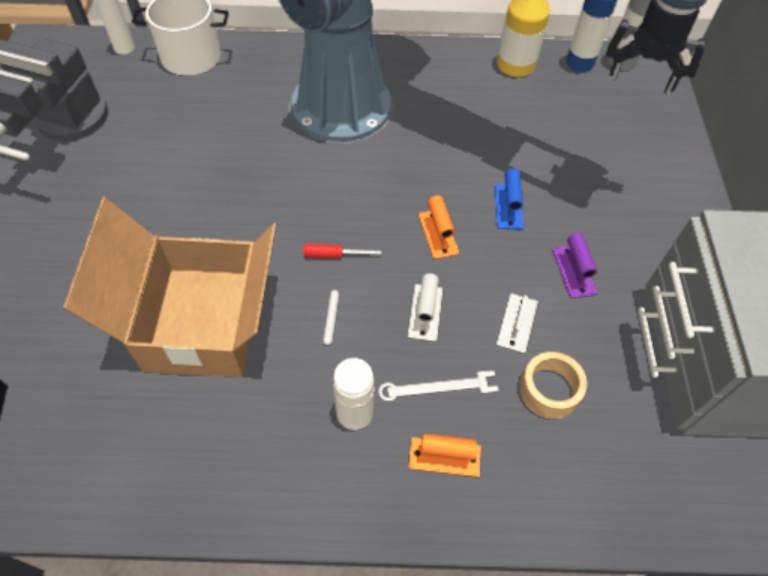

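The top view (768 px wide) shows two bare-steel brackets. The one at (331,307) has a tube, so it matches the finished bracket. The one at (242,297) has only a bare edge, so it is the blank. The blue, orange and purple ones are look-alikes. The carton is at (558,292), with its narrow flap on the left at x≈497 and its wide flap on the right at x≈635. I'll confirm the bracket in a crop and measure.

```bash
python3 - <<'E'
from h import *
d=np.load("last_top.npz");im,P=d["im"],d["P"]
s=np.load("last_scene.npz")["im"]
a=cv2.resize(im[170:240,135:245],(550,350),interpolation=cv2.INTER_CUBIC);b=cv2.resize(s[175:245,260:370],(550,350),interpolation=cv2.INTER_CUBIC)
cv2.imwrite("pics/crop1.png",cv2.resize(np.vstack([a,b]),(470,598)))
hsv=cv2.cvtColor(im,cv2.COLOR_BGR2HSV)
# bracket: white pixels
m=((hsv[...,1]<60)&(hsv[...,2]>120)).astype(np.uint8); m[:95]=0
for n,(u,v) in dict(br=(220,205),blank=(161,198),punch=(281,199),spray=(266,125),wr=(214,154)).items():
    k,l,st,ce=cv2.connectedComponentsWithStats(m)
    w=l[v-6:v+7,u-6:u+7]; i=np.bincount(w[w>0]).argmax()
    q=P[l==i]; q=q[~np.isnan(q[:,0])]
    top=q[q[:,2]>q[:,2].max()-.012]
    lo=q[q[:,2]<.02]
    print(n,len(q),"zmax",q[:,2].max().round(3),end=' ')
    for g in(q,top,lo):
        if len(g)>5:
            r=cv2.minAreaRect((g[:,:2]*1000).astype(np.float32)); print([np.round(x) for x in r],end=' ')
    print()
# carton
m=cv2.inRange(hsv,(5,60,60),(25,255,255)); m[:140]=0; m[:,:310]=0; 
q=P[m>0];q=q[~np.isnan(q[:,0])]
for lo,hi in((-.01,.02),(.085,.110),(.115,.3)):
    g=q[(q[:,2]>lo)&(q[:,2]<hi)]
    print(lo,len(g),[np.round(x,1) for x in cv2.minAreaRect((g[:,:2]*1000).astype(np.float32))],g.min(0).round(3),g.max(0).round(3))
for v in (175,195,215):
    print([tuple(P[v,u].round(3)) for u in range(318,450,4)])
E
```

```text
br 24174 zmax 0.158 [array([591., 152.]), array([505., 800.]), np.float64(1.0)] [array([720.,  61.]), array([54., 52.]), np.float64(46.0)] [array([591., 152.]), array([505., 800.]), np.float64(1.0)] 
blank 24174 zmax 0.158 [array([591., 152.]), array([505., 800.]), np.float64(1.0)] [array([720.,  61.]), array([54., 52.]), np.float64(46.0)] [array([591., 152.]), array([505., 800.]), np.float64(1.0)] 
punch 24174 zmax 0.158 [array([591., 152.]), array([505., 800.]), np.float64(1.0)] [array([720.,  61.]), array([54., 52.]), np.float64(46.0)] [array([591., 152.]), array([505., 800.]), np.float64(1.0)] 
spray 24174 zmax 0.158 [array([591., 152.]), array([505., 800.]), np.float64(1.0)] [array([720.,  61.]), array([54., 52.]), np.float64(46.0)] [array([591., 152.]), array([505., 800.]), np.float64(1.0)] 
wr 24174 zmax 0.158 [array([591., 152.]), array([505., 800.]), np.float64(1.0)] [array([720.,  61.]), array([54., 52.]), np.float64(46.0)] [array([591., 152.]), array([505., 800.]), np.float64(1.0)] 
-0.01 4126 [array([ 571.3, -269. ]), array([248.2, 341.5]), np.float64(0.3)] [ 0.447 -0.439
[... 5488 characters left out ...]
02), np.float64(-0.291), np.float64(0.097)), (np.float64(0.501), np.float64(-0.298), np.float64(0.106)), (np.float64(0.5), np.float64(-0.303), np.float64(0.122)), (np.float64(0.5), np.float64(-0.311), np.float64(0.129)), (np.float64(0.499), np.float64(-0.316), np.float64(0.143)), (np.float64(0.498), np.float64(-0.321), np.float64(0.156)), (np.float64(0.498), np.float64(-0.327), np.float64(0.167)), (np.float64(0.497), np.float64(-0.332), np.float64(0.178)), (np.float64(0.497), np.float64(-0.338), np.float64(0.189)), (np.float64(0.496), np.float64(-0.344), np.float64(0.199)), (np.float64(0.496), np.float64(-0.351), np.float64(0.205)), (np.float64(0.511), np.float64(-0.441), np.float64(0.005))]
```

View pics/crop1.png

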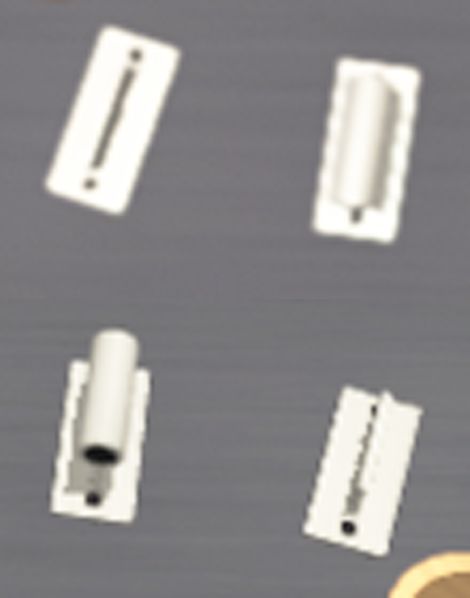

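The crop confirms it: the bracket on the right in the top view carries the tube, and the left one has a bare edge. Next I'll get the bracket pose from depth and plan the approach.

```bash
cat >> h.py <<'E'
def goto(x,y,z,yaw):
    s=arm.read_state(); p=s["ee_pos"]; w=s["tool_rot"][2]
    d=np.array([x,y])-p[:2]; a=np.array([np.cos(w),np.sin(w)]); b=np.array([np.sin(w),-np.cos(w)])
    dy=(yaw-w+np.pi/2)%np.pi-np.pi/2
    print("at",p.round(4),"yaw",round(w,3),"-> dx dy dz spin", np.round([d@a*10,d@b*10,(p[2]-z)*10,-dy/(np.pi/2)],3))
E
python3 - <<'E'
from h import *
d=np.load("last_top.npz");im,P=d["im"],d["P"]
hsv=cv2.cvtColor(im,cv2.COLOR_BGR2HSV)
m=((hsv[...,1]<40)&(hsv[...,2]>140)).astype(np.uint8)
for n,(u0,u1,v0,v1) in dict(br=(203,238,178,232),blank=(142,180,170,224)).items():
    k=np.zeros_like(m);k[v0:v1,u0:u1]=m[v0:v1,u0:u1]
    q=P[k>0]; q=q[~np.isnan(q[:,0])]
    for lo,hi in((-.01,.02),(.05,.09)):
        g=q[(q[:,2]>lo)&(q[:,2]<hi)]
        if len(g)>8: print(n,lo,len(g),[np.round(x,1) for x in cv2.minAreaRect((g[:,:2]*1000).astype(np.float32))],g.mean(0).round(4),g.min(0).round(3),g.max(0).round(3))
        if len(g)>8 and lo>0:
            c=np.linalg.svd(g[:,:2]-g[:,:2].mean(0),full_matrices=False)[2][0]; print("axis yaw",np.arctan2(c[1],c[0]))
goto(.52,.13,.2,2.8)
E
```

```text
br -0.01 526 [array([527.3, 181.2]), array([ 57.9, 116.4]), np.float64(83.2)] [0.5238 0.1793 0.0054] [ 0.468  0.147 -0.005] [0.587 0.214 0.014]
br 0.05 346 [array([526.9, 179.5]), array([29.5, 80.8]), np.float64(82.6)] [0.5263 0.1788 0.0677] [0.486 0.16  0.052] [0.568 0.198 0.078]
axis yaw 3.0139873525332823
blank -0.01 767 [array([543.2, 345.3]), array([ 58.8, 116.5]), np.float64(72.8)] [0.5415 0.3438 0.0061] [ 0.481  0.302 -0.005] [0.603 0.388 0.018]
at [0.1924 0.5413 0.2305] yaw 2.8 -> dx dy dz spin [-4.465 -2.777  0.305 -0.   ]
```

Bracket at (0.527, 0.180), yaw 3.014. Moving there.

```bash
P="python3 -m pendant"
$P '-.44 -.23 0 0; -.87 -.46 0 0; -.87 -.46 0 0' 0 40
$P '-.44 -.23 0 0; -.87 -.46 0 0; -.87 -.46 0 0'
$P '-.44 -.23 0 0; -.87 -.46 0 0; -.87 -.46 0 0'
$P '-.44 -.23 0 0; -.87 -.46 0 0; -.87 -.46 0 0'
$P '-.44 -.23 0 -.07; -.87 -.46 0 -.136; -.87 -.46 0 -.136; -.87 -.46 0 -.136'
python3 -c "from h import *;goto(.527,.180,.038,3.014)"
```

```text
time_s: 0.4
ee_pos: [0.2623, 0.4659, 0.2307]
tool_rot: [-3.14, 0.001, 2.795]
force: [0.3, -0.7, -0.2]
finger_gap: 0.0856
time_s: 0.7
ee_pos: [0.3288, 0.3936, 0.231]
tool_rot: [-3.14, 0.001, 2.794]
force: [0.3, -0.3, 0.1]
finger_gap: 0.0854
time_s: 1.0
ee_pos: [0.3952, 0.3215, 0.2312]
tool_rot: [-3.141, 0.001, 2.795]
force: [-0.9, -0.1, -0.9]
finger_gap: 0.0857
time_s: 1.3
ee_pos: [0.4616, 0.2494, 0.2312]
tool_rot: [-3.141, 0.001, 2.795]
force: [-0.2, -0.1, 1.0]
finger_gap: 0.0856
time_s: 1.7
ee_pos: [0.5251, 0.18, 0.2307]
tool_rot: [3.141, -0.002, 3.011]
force: [-0.1, -0.2, -0.7]
finger_gap: 0.0854
at [0.5251 0.18   0.2307] yaw 3.011 -> dx dy dz spin [-0.019  0.002  1.927 -0.002]
```

```bash
P="python3 -m pendant"
$P '0 0 .4 0; -.02 0 .8 0; -.02 0 1 0; -.02 0 1 0'
$P '0 0 .3 0; 0 0 .6 0; 0 0 .85 0; 0 0 .98 0; 0 0 .98 0; 0 0 .98 0'
$P '0 0 0 0; 0 0 0 0; 0 0 0 0; 0 0 0 0; 0 0 0 0; 0 0 0 0; 0 0 0 0; 0 0 0 0; 0 0 0 0; 0 0 0 0' 1 50
python3 -c "from h import *;print(arm.read_state()['force'])"
```

```text
time_s: 2.1
ee_pos: [0.5233, 0.1808, 0.1276]
tool_rot: [-3.14, -0.008, 3.015]
force: [-0.7, 0.2, 0.2]
finger_gap: 0.0854
time_s: 2.7
ee_pos: [0.5283, 0.1797, 0.0347]
tool_rot: [3.141, 0.002, 3.014]
force: [0.4, -0.6, 0.3]
finger_gap: 0.0853
time_s: 3.7
ee_pos: [0.5279, 0.1792, 0.034]
tool_rot: [3.141, 0.001, 3.013]
force: [-2.2, 0.9, 5.8]
finger_gap: 0.0287
[-2.16027843  0.93726194  5.79016687]
```

```bash
P="python3 -m pendant"
$P '0 0 -.1 0; 0 0 -.3 0; 0 0 -.6 0; 0 0 -1 0; 0 0 -1 0'
$P '0 0 -.4 0; 0 0 -.8 0; 0 0 -1 0; 0 0 -1 0; 0 0 -1 0'
python3 - <<'E'
from h import *
im,P=snap("scene"); cv2.imwrite("pics/lift.png",im)
d=np.load("last_top.npz");q=d["P"].reshape(-1,3)
# carton yaw: rim edges & flap hinge line fits
for n,s in(("narrow",(q[:,1]>-.12)&(q[:,1]<-.06)),("wide",(q[:,1]<-.303)&(q[:,1]>-.37))):
    g=q[s&(q[:,2]>.1)&(q[:,2]<.25)&(q[:,0]>.4)&(q[:,0]<.7)]
    c,_,_,_=np.linalg.lstsq(np.c_[g[:,0]-.555,g[:,2]-.1,np.ones(len(g))],g[:,1],rcond=None)
    print(n,"y= a*(x-.555)+b*(z-.1)+c",c.round(4),"zmax",np.percentile(g[:,2],99.5).round(3),"x",g[:,0].min().round(3),g[:,0].max().round(3))
goto(.555,-.212,.235,3.14)
E
```

```text
time_s: 4.2
ee_pos: [0.5308, 0.1793, 0.1386]
tool_rot: [3.14, 0.009, 3.013]
force: [1.4, 0.3, -5.0]
finger_gap: 0.0286
time_s: 4.7
ee_pos: [0.5263, 0.1788, 0.2311]
tool_rot: [-3.141, -0.003, 3.013]
force: [-0.5, 0.5, -7.2]
finger_gap: 0.0289
narrow y= a*(x-.555)+b*(z-.1)+c [-0.0316  0.711  -0.1284] zmax 0.165 x 0.455 0.662
wide y= a*(x-.555)+b*(z-.1)+c [-0.0316 -0.5168 -0.2949] zmax 0.21 x 0.449 0.654
at [0.5258 0.1787 0.2303] yaw 3.013 -> dx dy dz spin [-0.79  -3.838 -0.047 -0.081]
```

View pics/lift.png

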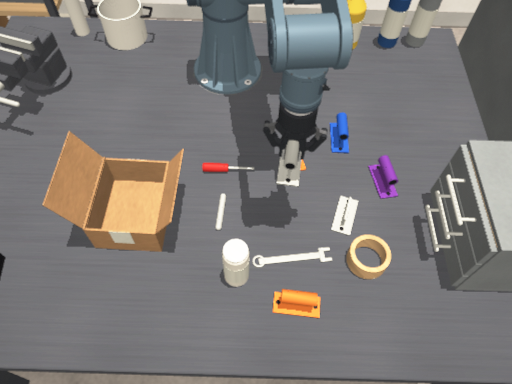

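The bracket is held level (weight about 7 N) in the gripper at (290,155), and the bystanders are untouched. The carton centre is (0.555, -0.212), yaw -0.03. Carrying it over now.

```bash
P="python3 -m pendant"
$P '-.02 -.1 -.1 0; -.06 -.4 -.1 0; -.13 -.7 -.1 0; -.2 -.96 -.1 0'
$P '-.07 -.35 0 0; -.13 -.65 0 0; -.2 -.96 0 0'
$P '-.07 -.35 0 0; -.13 -.65 0 0; -.2 -.96 0 0'
$P '-.07 -.35 0 0; -.13 -.65 0 -.03; -.17 -.85 0 -.06; -.2 -.96 0 -.062; -.2 -.96 0 -.062; -.2 -.96 0 -.062'
python3 - <<'E'
from h import *
im,P=snap("scene"); cv2.imwrite("pics/over.png",cv2.resize(im[100:280,0:240],(720,540)))
goto(.555,-.212,.038,3.11)
E
```

```text
time_s: 5.15
ee_pos: [0.5343, 0.0794, 0.2423]
tool_rot: [-3.141, -0.002, 3.014]
force: [-0.1, -0.3, -6.7]
finger_gap: 0.0289
time_s: 5.45
ee_pos: [0.5417, -0.0184, 0.2423]
tool_rot: [-3.142, -0.002, 3.013]
force: [1.6, 0.2, -5.8]
finger_gap: 0.0285
time_s: 5.75
ee_pos: [0.5491, -0.1161, 0.2422]
tool_rot: [3.141, -0.002, 3.013]
force: [0.1, 0.9, -5.5]
finger_gap: 0.0288
time_s: 6.35
ee_pos: [0.5573, -0.2114, 0.2427]
tool_rot: [3.14, -0.001, 3.11]
force: [0.7, 0.4, -6.1]
finger_gap: 0.0288
at [ 0.5574 -0.2109  0.2428] yaw 3.111 -> dx dy dz spin [ 2.400e-02 -1.100e-02  2.048e+00  1.000e-03]
```

View pics/over.png

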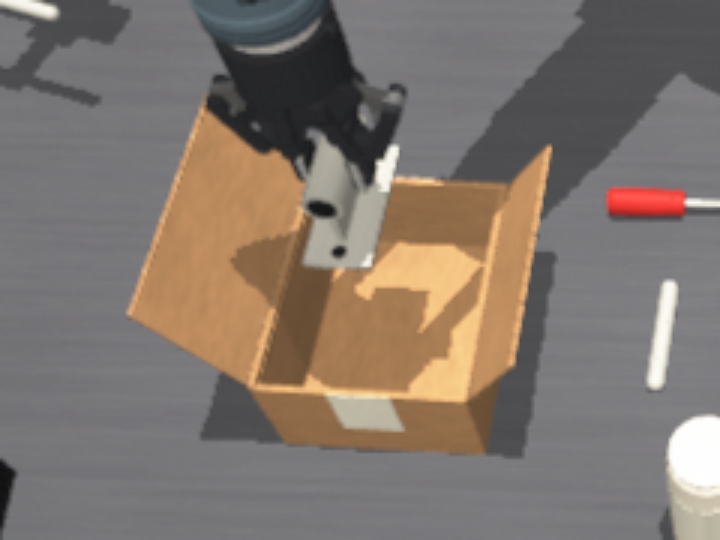

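The bracket hangs level above the carton at (340,200) in the crop, clear of both flaps. Lowering it.

```bash
P="python3 -m pendant"
$P '.02 0 .3 0; .02 0 .6 0; .02 0 .9 0; .02 0 1 0; .02 0 1 0'
$P '0 0 .2 0; 0 0 .4 0; 0 0 .6 0; 0 0 .78 0; 0 0 .9 0; 0 0 .95 0; 0 0 .95 0; 0 0 .95 0'
$P '0 0 .02 0; 0 0 .04 0; 0 0 .06 0; 0 0 .06 0; 0 0 .06 0'
```

```text
time_s: 6.9
ee_pos: [0.5547, -0.2103, 0.1417]
tool_rot: [3.139, -0.003, 3.112]
force: [-0.1, 0.2, -5.4]
finger_gap: 0.0286
time_s: 7.7
ee_pos: [0.5566, -0.2125, 0.0496]
tool_rot: [-3.141, 0.002, 3.111]
force: [0.3, -0.8, -5.2]
finger_gap: 0.0288
time_s: 8.2
ee_pos: [0.5556, -0.212, 0.0422]
tool_rot: [3.141, -0.0, 3.111]
force: [0.0, 0.0, -6.4]
finger_gap: 0.0289
```

```bash
P="python3 -m pendant"
$P '0 0 .01 0; 0 0 .02 0; 0 0 .02 0; 0 0 .02 0'
$P '0 0 .01 0; 0 0 .02 0; 0 0 .02 0; 0 0 .02 0'
```

```text
time_s: 8.6
ee_pos: [0.5557, -0.212, 0.0402]
tool_rot: [3.142, -0.0, 3.111]
force: [-0.1, 0.7, -5.7]
finger_gap: 0.0288
time_s: 9.0
ee_pos: [0.5559, -0.212, 0.0391]
tool_rot: [-3.141, 0.0, 3.111]
force: [-3.6, 2.9, 5.3]
finger_gap: 0.0284
```

Contact: the force went from -6 to +5 N, so the bracket rests on the floor. Releasing with a moderate opening and rising.

```bash
P="python3 -m pendant"
$P '0 0 0 0; 0 0 0 0; 0 0 0 0; 0 0 0 0; 0 0 0 0; 0 0 0 0' 0.3
$P '0 0 -.1 0; 0 0 -.3 0; 0 0 -.6 0; 0 0 -.9 0; 0 0 -1 0; 0 0 -1 0'
$P '0 0 -.4 0; 0 0 -.8 0; 0 0 -1 0; 0 0 -1 0; 0 0 -1 0'
python3 - <<'E'
from h import *
im,P=snap("scene"); cv2.imwrite("pics/placed.png",cv2.resize(im[100:280,0:240],(720,540)))
goto(.555,-.02,.24,3.11)
E
```

```text
time_s: 9.6
ee_pos: [0.5557, -0.2121, 0.0382]
tool_rot: [-3.142, 0.0, 3.111]
force: [-0.4, 0.8, 0.9]
finger_gap: 0.0601
time_s: 10.2
ee_pos: [0.557, -0.2128, 0.1407]
tool_rot: [-3.139, 0.004, 3.111]
force: [-0.3, -0.2, -0.2]
finger_gap: 0.0599
time_s: 10.7
ee_pos: [0.5551, -0.2116, 0.2365]
tool_rot: [3.14, -0.002, 3.111]
force: [-0.1, -0.2, -0.9]
finger_gap: 0.0598
at [ 0.5546 -0.2114  0.2356] yaw 3.111 -> dx dy dz spin [ 5.500e-02  1.913e+00 -4.400e-02  1.000e-03]
```

View pics/placed.png

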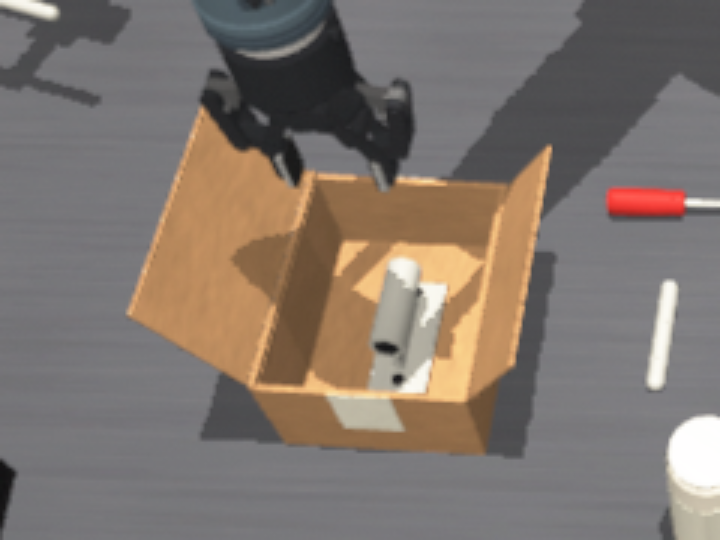

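The bracket stands upright on the carton floor at (405,330) in the crop, released. Next I'll shut the fingers and go outside the narrow flap.

```bash
P="python3 -m pendant"
$P '0 .3 0 0; 0 .6 0 0; 0 .95 0 0; 0 .95 0 0' 1 30
$P '0 .3 0 0; 0 .6 0 0; 0 .9 0 0; 0 .9 0 0; 0 .9 0 0; 0 .9 0 0'
$P '0 0 .3 0; 0 0 .6 0; 0 0 .9 0; 0 0 1 0; 0 0 1 0'
$P '0 -.15 0 0; 0 -.3 0 0; 0 -.45 0 0; 0 -.6 0 0; 0 -.75 0 0; 0 -.9 0 0; 0 -.9 0 0'
python3 -c "from h import *;goto(.555,-.14,.135,3.11)"
```

```text
time_s: 11.15
ee_pos: [0.5573, -0.1129, 0.2354]
tool_rot: [3.138, -0.005, 3.114]
force: [-0.2, -0.4, -0.3]
finger_gap: 0.0015
time_s: 11.75
ee_pos: [0.561, -0.0281, 0.2372]
tool_rot: [-3.141, -0.002, 3.11]
force: [0.9, -0.1, -0.1]
finger_gap: -0.0001
time_s: 12.25
ee_pos: [0.5602, -0.0278, 0.1365]
tool_rot: [3.141, -0.004, 3.11]
force: [-0.7, -0.1, -0.6]
finger_gap: 0.0002
time_s: 12.95
ee_pos: [0.5586, -0.1195, 0.1383]
tool_rot: [-3.141, 0.0, 3.109]
force: [-0.2, -0.9, 0.9]
finger_gap: 0.0005
at [ 0.5586 -0.1195  0.1383] yaw 3.109 -> dx dy dz spin [ 0.029 -0.206  0.033 -0.001]
```

```bash
P="python3 -m pendant"
$P '0 -.1 0 0; 0 -.2 .02 0; 0 -.28 .06 0; 0 -.35 .12 0; 0 -.42 .18 0; 0 -.47 .23 0; 0 -.5 .27 0; 0 -.5 .27 0'
python3 - <<'E'
from h import *
im,P=snap("scene"); cv2.imwrite("pics/nf.png",cv2.resize(im[100:280,0:240],(720,540)))
E
```

```text
time_s: 13.75
ee_pos: [0.5566, -0.1673, 0.1104]
tool_rot: [3.141, -0.001, 3.11]
force: [0.2, -0.3, 0.3]
finger_gap: 0.0002
```

View pics/nf.png

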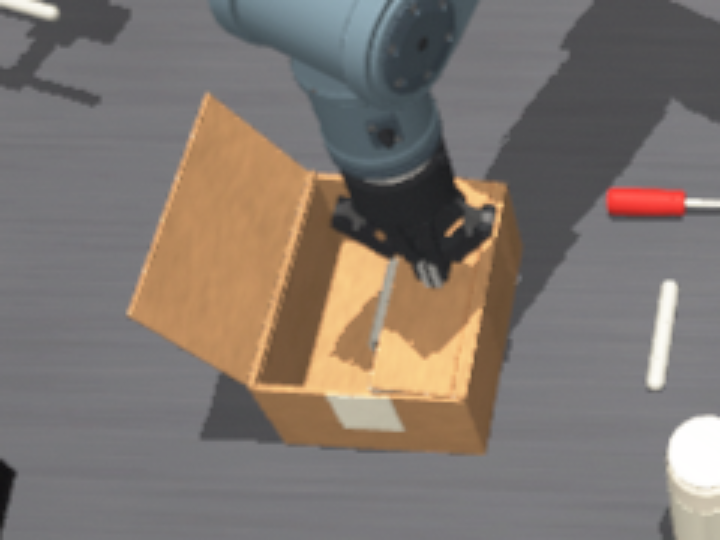

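The narrow flap at (430,330) is almost flat. I'll press it down to firm contact, farther out.

```bash
P="python3 -m pendant"
$P '0 -.08 .02 0; 0 -.12 .05 0; 0 -.12 .05 0; 0 -.12 .05 0'
$P '0 0 .02 0; 0 0 .04 0; 0 0 .04 0; 0 0 .04 0'
```

```text
time_s: 14.2
ee_pos: [0.5567, -0.1792, 0.1062]
tool_rot: [3.142, -0.0, 3.11]
force: [0.9, 0.4, -0.1]
finger_gap: -0.0001
time_s: 14.6
ee_pos: [0.557, -0.1792, 0.1039]
tool_rot: [-3.141, 0.001, 3.111]
force: [-4.5, 1.7, 11.3]
finger_gap: -0.0
```

11 N at z=0.104, so the narrow flap is flat. I'll rise, check by depth, and cross to the outside of the wide flap.

```bash
P="python3 -m pendant"
$P '0 0 -.1 0; 0 0 -.5 0; 0 0 -1 0; 0 0 -1 0'
$P '0 0 -.3 0; 0 0 -.6 0; 0 0 -.6 0; 0 0 -.6 0'
$P '0 -.3 0 0; 0 -.6 0 0; 0 -1 0 0; 0 -1 0 0'
$P '0 -.4 0 0; 0 -.8 0 0; 0 -1 0 0; 0 -1 0 0'
$P '0 -.2 0 0; 0 -.35 0 0; 0 -.35 0 0; 0 -.35 0 0'
python3 - <<'E'
from h import *
im,P=snap("top");q=P.reshape(-1,3)
g=q[(q[:,1]>-.195)&(q[:,1]<-.13)&(q[:,0]>.47)&(q[:,0]<.64)]; z=g[:,2]
print("narrow z",np.nanpercentile(z,[5,50,95]).round(3))
g=g[(z>.08)&(z<.13)];print("slope",np.polyfit(g[:,1],g[:,2],1))
goto(.555,-.415,.155,3.11)
E
```

```text
time_s: 15.0
ee_pos: [0.5608, -0.181, 0.2106]
tool_rot: [-3.135, 0.012, 3.111]
force: [0.5, -1.8, 0.5]
finger_gap: 0.0001
time_s: 15.4
ee_pos: [0.5571, -0.1791, 0.263]
tool_rot: [-3.141, 0.002, 3.111]
force: [0.4, -0.3, -1.3]
finger_gap: -0.0003
time_s: 15.8
ee_pos: [0.5523, -0.2828, 0.2601]
tool_rot: [-3.142, -0.002, 3.107]
force: [-0.3, 0.3, -1.3]
finger_gap: -0.0
time_s: 16.2
ee_pos: [0.5494, -0.3808, 0.26]
tool_rot: [3.14, -0.002, 3.108]
force: [0.6, 0.9, -0.4]
finger_gap: 0.0001
time_s: 16.6
ee_pos: [0.5495, -0.413, 0.2617]
tool_rot: [3.14, -0.001, 3.111]
force: [0.8, 0.4, -0.1]
finger_gap: 0.0002
narrow z [0.101 0.105 0.109]
slope [-0.00738317  0.10404559]
at [ 0.5496 -0.4128  0.2619] yaw 3.111 -> dx dy dz spin [-5.500e-02 -2.000e-02  1.069e+00  1.000e-03]
```

Narrow flap flat (slope 0.007). Now the wide flap, the same way.

```bash
P="python3 -m pendant"
$P '-.05 0 .3 0; -.05 0 .6 0; -.05 0 .9 0; -.05 0 1 0; -.05 0 1 0'
$P '0 .15 0 0; 0 .3 0 0; 0 .45 0 0; 0 .6 0 0; 0 .75 0 0; 0 .9 0 0; 0 1 0 0; 0 1 0 0'
$P '0 .15 -.02 0; 0 .3 -.02 0; 0 .42 .03 0; 0 .5 .1 0; 0 .57 .18 0; 0 .63 .27 0; 0 .67 .36 0; 0 .7 .44 0; 0 .7 .5 0; 0 .7 .5 0'
python3 - <<'E'
from h import *
im,P=snap("scene"); cv2.imwrite("pics/wf.png",cv2.resize(im[100:280,0:240],(720,540)))
E
```

```text
time_s: 17.15
ee_pos: [0.5539, -0.4125, 0.1605]
tool_rot: [3.139, -0.003, 3.112]
force: [1.1, 0.5, 0.4]
finger_gap: 0.0002
time_s: 17.95
ee_pos: [0.5601, -0.3181, 0.1777]
tool_rot: [-3.127, 0.01, 3.112]
force: [-24.3, 1.7, 57.3]
finger_gap: -0.0003
time_s: 18.95
ee_pos: [0.5589, -0.2439, 0.1107]
tool_rot: [3.14, -0.002, 3.111]
force: [-0.7, 0.0, -0.1]
finger_gap: -0.0003
```

View pics/wf.png

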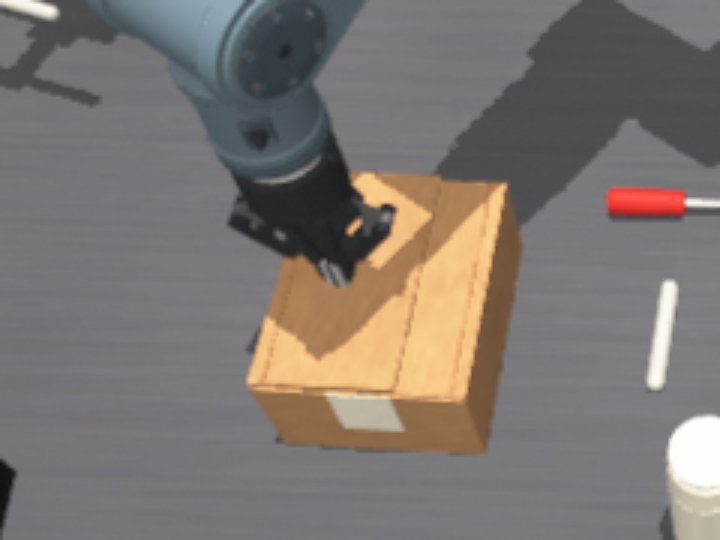

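The wide flap is nearly flat. A 57 N upward reading came up as the flap passed upright, so its edge probably caught higher on the gripper. I'll note that in the report. Now the final press down.

```bash
P="python3 -m pendant"
$P '0 .1 0 0; 0 .15 .02 0; 0 .15 .03 0; 0 .15 .03 0'
$P '0 0 .01 0; 0 0 .02 0; 0 0 .02 0; 0 0 .02 0'
```

```text
time_s: 19.4
ee_pos: [0.5603, -0.2288, 0.1094]
tool_rot: [-3.141, 0.0, 3.112]
force: [0.1, 0.3, 0.5]
finger_gap: 0.0003
time_s: 19.8
ee_pos: [0.5604, -0.2293, 0.1084]
tool_rot: [-3.141, 0.001, 3.111]
force: [-1.0, 2.5, 7.4]
finger_gap: 0.0004
```

```bash
P="python3 -m pendant"
$P '0 0 -.1 0; 0 0 -.4 0; 0 0 -.8 0; 0 0 -1 0; 0 0 -1 0'
$P '0 .4 -.3 0; 0 .8 -.6 0; 0 1 -.6 0; 0 1 -.6 0; 0 1 -.6 0; 0 1 -.6 0'
$P '0 .4 0 0; 0 .8 0 0; 0 1 0 0; 0 1 0 0; 0 1 0 0; 0 1 0 0'
python3 - <<'E'
from h import *
im,P=snap("top");q=P.reshape(-1,3); cv2.imwrite("pics/end.png",im)
for n,a,b in(("wide",-.285,-.185),("narrow",-.168,-.135)):
    g=q[(q[:,1]>a)&(q[:,1]<b)&(q[:,0]>.47)&(q[:,0]<.64)&(q[:,2]>.06)&(q[:,2]<.16)];print(n,len(g),np.median(g[:,2]).round(4),np.polyfit(g[:,1],g[:,2],1).round(4))
E
```

```text
time_s: 20.3
ee_pos: [0.5623, -0.2307, 0.2121]
tool_rot: [-3.137, 0.007, 3.111]
force: [0.1, -0.6, -0.8]
finger_gap: 0.0
time_s: 20.9
ee_pos: [0.5626, -0.1299, 0.2659]
tool_rot: [3.141, -0.002, 3.11]
force: [0.3, -0.3, -0.1]
finger_gap: 0.0003
time_s: 21.5
ee_pos: [0.5663, -0.0307, 0.2668]
tool_rot: [-3.141, -0.001, 3.109]
force: [0.2, -0.2, -0.5]
finger_gap: -0.0002
wide 2232 0.1096 [-0.0016  0.1093]
narrow 80 0.1046 [-0.2052  0.0761]
```

View pics/end.png

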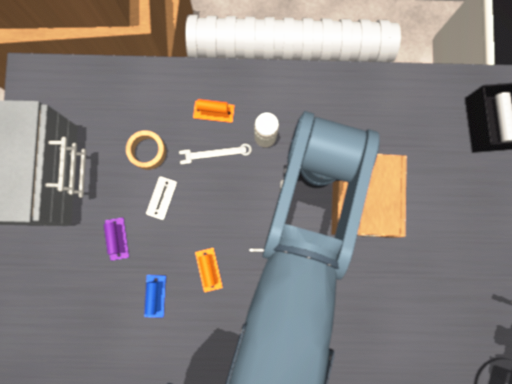

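The wide flap at (390,195) is flat (slope -0.002, z 0.110). The bystanders in view are in place, and the tool is clear of everything. The narrow flap is mostly hidden by the arm here, so its slope reading (80 points) means little. It was measured flat earlier and now lies under the flat wide flap.

```bash
python3 -c "
from h import *
print(arm.close_job(), arm.read_state()['time_s'])"
```

```text
the job is handed in; nothing more can be done
the job is handed in; nothing more can be done
```

The finished bracket is in the carton, standing on its base plate and let go. The narrow flap was folded first and the wide flap over it. I handed the job in after about 21.5 s of robot time; it gives no verdict.

**Checks that passed**
- **Bracket:** a picture showed it upright on the carton floor after release. I lowered it until it touched (force went from -6 to +5 N), so it was not dropped. It is hidden now that the carton is closed, so I could not recheck it.
- **Narrow flap:** slope 0.007 by depth, measured while the wide flap was still open.
- **Wide flap:** slope -0.002 by depth at the end.
- **Bystanders:** the blank, tape, wrench and spray can looked in place in the last picture. The arm was clear of everything.

**Checks that failed or are uncertain**
- **High force:** the wrist read about 62 N in total (57 N of it upward) as the wide flap passed upright. Its edge probably caught under the gripper. That is below the 120 N wrist limit, but if the gripper's body carried the load, it may have exceeded the 40 N limit.
- **Narrow flap at the end:** the last depth fit gave a slope of -0.2, from only 80 points mostly hidden by the arm. I disregarded it because the wide flap lies flat on top.
- **Punch and screwdriver:** the arm covered them, or most of them, in the last picture. Nothing passed low near them.

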